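# Slide a bowl blank round the fixtures to its stop and wedge it for carving

## Robot

A 7-joint arm with a two-finger parallel gripper is mounted at the origin on the work surface. World frame = base frame: x ahead of the robot, y to its left, z up, the work surface at z = 0. Lengths are in mm, angles in rad, forces in N, time in s.
With the tool pointing down it reaches from about 400 to 875 mm from the base axis. Payload 4.4 kg.
Tool frame: the origin (TCP) lies on the centre line of the jaws, within the pads' length; the fingertips stand 19 mm ahead of it and the grasp point (between the pads) is the TCP; z points along the fingers, y is the line along which they close (so a half turn about z gives the same grasp; the last joint's range is limited). The gripper opens to 85 mm and grips with 20 to 120 N. Pads are 22 mm wide; open, the fingers measure 114 mm over their backs; the gripper's body (76 mm by 85 mm) begins 54 mm behind the grasp point. The pads swing forward as they close: fully open they stand 13 mm farther back than shut.
Start: joints at [1.096, 0.628, 0.038, 1.517, -0.027, 0.996, -0.02], TCP at [258.408, -596.442, 250.313] pointing down, gripper open.
Joint ranges: [-3.06, 3.06], [-0.37, 2.12], [-1.25, 1.32], [0.18, 2.47], [-1.1, 4.24], [0.23, 1.98], [-2.94, 2.94]. Speed limits (rad/s): [2.57, 2.57, 3.14, 3.14, 3.14, 3.14, 3.14].

## Interface

Orientations are given as [roll, pitch, yaw] about the fixed x, y, z axes, in that order (R = Rz(yaw) Ry(pitch) Rx(roll)).
In Python, from cell import ctrl, viewer, silhouettes gives the robot as it stands.
- The arm moves only by the shell command python3 -m creep 'ROWS'. ROWS is JSON, a list of rows, each an object with "jaw": the gripper command: -1 is shut, 1 is fully open, values between are in proportion; "xyz": the shift along the tool's x, y, z in mm, a list of three; "angular": the turn, a rotation vector about the tool's x, y, z in rad, a list of three. In form: [{"jaw": jaw, "xyz": [tx, ty, tz], "angular": [rx, ry, rz]}, ...]. A call has 1 to 12 rows; each row is the pose to reach, as a shift and turn from the pose commanded when the call began, along the tool's axes at that moment; what a row does not reach only later rows make up. A row lasts 1/8 s, in which the tool goes at most 62.5 mm and 10.7 degrees, less where a joint would pass 70% of its speed; a pose out of reach is approached as far as the arm can. A call with a gripper value outside its range is refused whole. The fingers move at their own pace and stop on an object; the grip force is fixed at half the most. Time passes only in rows, so rows that repeat a pose let the fingers close. It gives the time, the measured TCP pose, the force, the opening and the grip force at its end, in the units of the state.
- ctrl.read_state(): the state, without advancing time (a new reading comes with each control period).
- viewer.get_image(name): name is "scene" or "top" or "wrist"; returns (picture, depth): 420x560x3 uint8, red, green, blue; 420x560 float32, mm along the optical axis (not along the pixel's ray), 0 where there is no reading.
- viewer.camera_model(name): a dict with "fx", "fy", "cx", "cy" (pixels), "T" (4x4, takes a point from camera to world coordinates). Camera axes: x right, y down, z forward; pixel columns grow to the right and rows downward; lengths in mm; the calibration is good to about 2 mm. A picture is of the moment at which its call begins: read the wrist's pose just before it. camera_model takes no time and is no camera call; for the wrist camera it gives the pose at the moment of the call.
- ctrl.finish_job(): hands the job in; it is judged then, once.
Trained networks look in the newest picture that a camera, given by its name, has taken for a name from the list of things; names that differ only in an ending like _2 or _b are one class to them, and where a whole thing is asked for, a point or a joint stands for the part that bears it (a point fixed in the world has none). Each returns a list of dicts, best first, with "score" (0 to 1); they miss things now and then, are a little off and sometimes report something else, mostly with a low value. They report only what shows in the picture. A call takes as long as a camera call. They do not tell look-alikes from the thing itself.
- silhouettes(camera, target): "pixels" (420x560 bool, what is visible of it) and "xy" ([column, row] in pixels, amid what is visible of it).
The state is a dict: "clock": time; "qpos": joint angles; "qd": joint speeds; "tau": joint torques, N m; "eef_pos": TCP position; "tool_rot": TCP orientation; "force": force on the tool from outside, world axes, zero at the start; "torque": the same for the moment, N m; "width": finger opening in mm; "gripper_force": force on a finger pad.
Only numpy, scipy, OpenCV 4.12 (cv2) and the standard library are available. Lean on these libraries where they do the work, as an engineer would, in place of code of your own. Each camera call takes 0.05 s, during which the arm holds its last target. There are 200 camera calls.

## Task

Set the bowl blank up for carving: slide it flat along the bench, between the honing stone in its holder and the glue-up and past the bench dog without anything touching those three, until it lies square and fully home in the corner of the stop and the fence. Then put the wooden wedge in between the blank and the angled cleat, thin end first, and press it along until it grips hand-tight, so that the blank stays held when you let go. Go gently: never lift or tip the blank, do not ram it or force the wedge, and leave the glue bottle, mallet and marking gauge where they are.

Things in the scene. Friction and masses are not known exactly. Their poses are not given: they have to be found in the camera images.
- blank: Bowl blank: a squared block of light wood, 100 (its x) x 120 (its y) x 45 mm high, pencilled oval on top, about 0.4 kg, too wide to grip, loose and flat on the bench. Origin: centre of its underside.
- wedge: Loose dark wooden wedge, waxed smooth (friction about 0.25; all else about 0.6), lying flat, 160 mm long (its y), 30 mm high. Thin end at +y (16 mm wide), butt at -y (36 mm wide); taper 1 in 8. Its +x face is straight along y at x = +13 mm; its -x face is the sloping one, at x = -13 mm in the middle of its length. About 90 g. Origin: centre of its underside.
- station: Two fixed battens, 35 mm wide, 30 mm high. Origin: at bench level in the inside corner where their faces meet. Stop: its face is the plane y = 0, wood on the +y side, x from -90 to 0 mm. Fence: its face is the plane x = 0, wood on the +x side, y from -235 to 30 mm. Blank at home: axes along the station's, +x side on the fence, +y end on the stop, so its origin is at x = -50, y = -60 mm.
- stone_holder: Fixed honing stone in a wooden holder, 85 mm (its x) x 130 mm (its y) x 42 mm high. Origin: centre of its underside. Must not be touched.
- glue_up: Fixed glue-up still setting: two strips one on the other, held by an iron holdfast, in all 85 mm (its x) x 130 mm (its y), 100 mm high. Origin: centre of its foot. Must not be touched. It and the stone holder stand side by side (either way round), square to the station, with a lane 155 to 175 mm wide between them, along the station's y, through which the blank comes.
- bench_dog: Fixed round steel bench dog, 25 mm across, 40 mm high. Origin: centre of its foot. Must not be touched.
- glue_bottle: Bystander: glue bottle, 56 mm across, 150 mm high. Origin: centre of its underside.
- mallet: Bystander: wooden mallet lying on its side, about 215 x 115 x 72 mm. Origin: on its underside.
- marking_gauge: Bystander: wooden marking gauge, 210 mm long (its y), 62 mm wide, 48 mm high. Origin: on its underside.
- cleat_face (a point): Usual place of the middle of the fixed cleat's face, at bench level (station x -120, y -80 mm; axes as the station's). The cleat, 120 long, 30 wide, 30 mm high, stands on the -x side; its face looks to the fence and leans 1 in 8, so the space beside the blank narrows towards the stop (face 7.5 mm farther out at its near end). It is set in slots: truly up to 3 mm off in x, not measured.
- wedge_home (a point): Usual place, at bench level, of the wedge's thin end when tight (station x -108, y -47 mm). The real place is up to 28 mm sooner or later along y, so it must be felt. Wedge lies with its axes about along the station's, straight face on the blank, butt sticking out. Waxed wood, friction about 0.25: 8 to 20 N of push on the butt is hand-tight.
Things that resemble listed ones, but are neither listed nor needed, are in the scene too. What is shaped like the wedge but red is not meant.

How it is judged:
By the outcome, as a careful person would: the job done as asked, in the order asked, and still so for the second after the job is handed in, with the robot touching nothing.
It also fails if it takes over 72 s, if anything falls off the work surface, if the arm or the gripper's body presses on something with over 40 N, if the wrist force passes 120 N, or if a joint passes its speed limit or range.

## Working session

There is one attempt and no reset: what is moved stays moved. The work goes in short steps, Python scripts to look and compute and a shell command to move; the robot and the scene stay as the last step left them, time stands still between calls to the robot, and variables do not carry over. Pictures are saved under pics/ and viewed, at most 10 in all, crops included, and the job is handed in when it is done.

```bash
ls; mkdir -p pics
cat > h.py <<'E'
import numpy as np, cv2
from cell import ctrl, viewer, silhouettes
def shot(n,save=None):
    im,d=viewer.get_image(n); m=viewer.camera_model(n)
    if save: cv2.imwrite('pics/'+save,im[:,:,::-1])
    return im,d,m
def pts(d,m,mask=None):
    ok=d>0
    if mask is not None: ok&=mask
    v,u=np.nonzero(ok); z=d[v,u]
    P=np.c_[(u-m['cx'])/m['fx']*z,(v-m['cy'])/m['fy']*z,z]
    T=np.array(m['T']); return P@T[:3,:3].T+T[:3,3],u,v
E
python3 - <<'E'
from h import *
im,d,m=shot('top','top0.png'); print(m, d.min(), d.max())
im2,d2,m2=shot('scene','scene0.png')
s=ctrl.read_state(); print({k:np.round(s[k],3) for k in ('clock','eef_pos','tool_rot','force','width')})
for cam in('top',):
  for t in ['blank','wedge','station','stone_holder','glue_up','bench_dog','glue_bottle','mallet','marking_gauge']:
    for r in silhouettes(cam,t):
        P,_,_=pts(d,m,r['pixels'])
        hi=P[P[:,2]>8] if len(P) else P
        if len(hi)<5: print(t,r['score'],r['xy'],'no');continue
        q=cv2.minAreaRect(hi[:,:2].astype(np.float32))
        print(cam,t,round(r['score'],2),np.round(r['xy']),'n',len(hi),'rect',np.round(q[0]),np.round(q[1]),round(q[2],1),'z',np.round(np.percentile(hi[:,2],[5,50,95])))
E
```

```text
pics
{'fx': 433.79167692053915, 'fy': 433.79167692053915, 'cx': 283.7673354114078, 'cy': 207.1961642558229, 'T': array([[ 2.26685281e-02, -9.90589938e-01,  1.34973009e-01,
         4.24590053e+02],
       [-9.99324192e-01, -1.85439795e-02,  3.17376714e-02,
         8.23987070e+01],
       [-2.89360812e-02, -1.35601239e-01, -9.90340854e-01,
         9.94200450e+02],
       [ 0.00000000e+00,  0.00000000e+00,  0.00000000e+00,
         1.00000000e+00]])} 0.0 1934.748
{'clock': np.float64(0.1), 'eef_pos': array([ 258.211, -595.939,  249.488]), 'tool_rot': array([-3.14 ,  0.   ,  0.409]), 'force': array([-0.45 , -0.769,  0.535]), 'width': np.float64(85.688)}
top blank 0.93 [476. 225.] n 2767 rect [ 522. -314.] [ 99. 122.] 11.0 z [28. 45. 47.]
top wedge 0.95 [214. 256.] n 838 rect [444. 280.] [161.  34.] 85.0 z [27. 30. 33.]
top wedge 0.89 [188. 322.] n 934 rect [294. 329.] [ 35. 161.] 36.1 z [26. 30. 33.]
top wedge 0.86 [274. 312.] n 904 rect [335. 117.] [ 34. 161.] 48.7 z [27. 30. 33.]
top station 0.58 [232. 147.] n 2513 rect [656. 196.] [126. 267.] 1.4 z [17. 30. 33.]
top station 0.43 [118. 195.] n 2765 rect [634. 488.] [117. 210.] 89.8 z [30. 71. 74.]
top station 0.21 [391. 108.] n 895 rect [ 777. -117.] [56. 49.] 64.0 z [ 23.  99. 150.]
top stone_holder 0.55 [396. 271.] n 2346 rect [ 416. -139.] [ 83. 130.] 1.3 z [16. 41. 44.]
top glue_up 0.68 [396. 166.] n 1586 rect [ 668. -133.] [ 85. 130.] 1.2 z [20. 41. 93.]
top bench_dog 0.41 [394. 108.] n 903 rect [ 777. -117.] [55. 49.] 64.0 z [ 23.  99. 150.]
top glue_bottle 0.58 [391. 105.] n 889 rect [ 777. -117.] [56. 49.] 64.0 z [ 23.  99. 150.]
top mallet 0.76 [119. 193.] n 2748 rect [634. 488.] [117. 211.] 89.8 z [31. 71. 74.]
top marking_gauge 0.64 [252. 108.] n 1027 rect [780. 180.] [207.  62.] 87.7 z [20. 32. 50.]
```

View pics/top0.png

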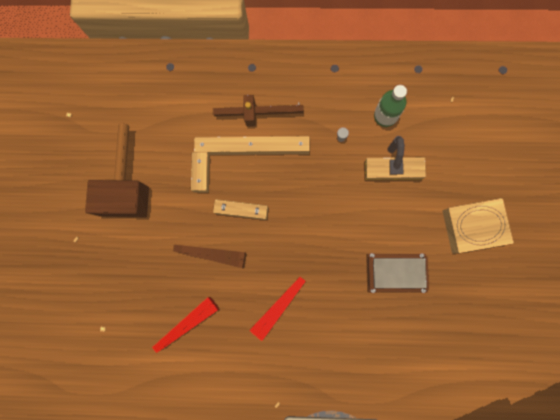

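View pics/scene0.png

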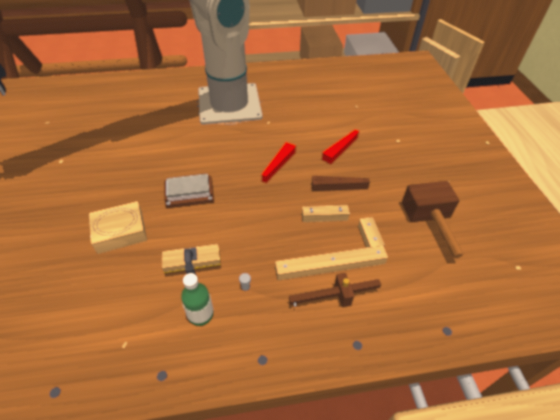

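Top view: the dark wedge is at (210,255). The look-alikes are the red wedges at (185,325) and (278,308), so I choose the dark one. The other items:
- blank (480,226), stone (398,272), glue-up (396,166)
- dog (343,133), bottle (391,105), mallet (117,195), gauge (255,110)
- station corner about (207,152), cleat (240,210)

Next I'll take one close crop and measure precisely.

Run:
```python
from h import *
im,d,m=shot('top'); 
c=cv2.resize(im[100:300,150:360],None,fx=3.5,fy=2.9,interpolation=cv2.INTER_CUBIC)[:600]; cv2.imwrite('pics/crop1.png',c[:,:,::-1])
P,u,v=pts(d,m)
def rect(c0,c1,zlo,zhi,name):
    k=(u>=c0[0])&(u<=c1[0])&(v>=c0[1])&(v<=c1[1])&(P[:,2]>zlo)&(P[:,2]<zhi); Q=P[k]
    q=cv2.minAreaRect(Q[:,:2].astype(np.float32)); b=cv2.boxPoints(q)
    print(name,k.sum(),np.round(q[0],1),np.round(q[1],1),round(q[2],1),'z',np.round(np.median(Q[:,2]),1),'corners',np.round(b).tolist()); return Q
rect((350,230),(440,310),38,48,'stone'); rect((355,150),(440,200),15,105,'glue'); rect((440,190),(530,260),40,52,'blank')
rect((330,120),(356,147),32,46,'dog'); rect((210,195),(272,222),25,35,'cleat'); rect((165,235),(255,272),25,36,'wedge')
S=rect((185,130),(315,195),25,35,'station')
# faces: fence face (min x for bins in y), stop face
for y in range(70,290,30):
    k=abs(S[:,1]-y)<6; print('fence',y,np.round(np.sort(S[k,0])[[2,-3]],1))
for x in range(595,685,20):
    k=abs(S[:,0]-x)<6; print('stop',x,np.round(np.sort(S[k,1])[[2,-3]],1))
C=P[(u>205)&(u<275)&(v>195)&(v<225)&(P[:,2]>25)&(P[:,2]<35)]
for y in range(160,280,20):
    k=abs(C[:,1]-y)<6; print('cleat',y,k.sum(),np.round(np.sort(C[k,0])[[1,-2]],1) if k.sum()>3 else '')
B=P[(u>440)&(u<530)&(v>190)&(v<260)&(P[:,2]>43)]; print('ztop',np.percentile(B[:,2],[5,50,95]))
F=P[(u>300)&(u<330)&(v>200)&(v<260)]; print('bench z',np.median(F[:,2]))
```

```text
stone 1475 [ 416.  -139.8] [ 59.9 110.8] 1.3 z 41.8 corners [[385.0, -85.0], [387.0, -196.0], [447.0, -195.0], [445.0, -84.0]]
glue 1377 [ 660.1 -133.5] [ 69.2 130.7] 0.9 z 40.9 corners [[625.0, -69.0], [627.0, -199.0], [696.0, -198.0], [694.0, -68.0]]
blank 2562 [ 522.5 -313.9] [ 99.9 122.1] 11.1 z 44.7 corners [[462.0, -264.0], [485.0, -383.0], [583.0, -364.0], [560.0, -244.0]]
dog 102 [726.8 -15.3] [24.4 23. ] 5.3 z 39.7 corners [[714.0, -5.0], [716.0, -28.0], [740.0, -26.0], [738.0, -3.0]]
cleat 706 [550.1 212.8] [120.3  30.4] 84.3 z 30.1 corners [[529.0, 154.0], [559.0, 151.0], [571.0, 271.0], [541.0, 274.0]]
wedge 837 [444.1 280.4] [160.2  34.2] 84.9 z 30.0 corners [[420.0, 202.0], [454.0, 199.0], [468.0, 359.0], [434.0, 362.0]]
station 2328 [656.2 194.3] [125.2 267.9] 1.0 z 30.0 corners [[591.0, 327.0], [596.0, 59.0], [721.0, 61.0], [716.0, 329.0]]
fence 70 [687.  719.3]
fence 100 [686.1 718.8]
fence 130 [685.6 718. ]
fence 160 [685.3 718.2]
fence 190 [683.6 717.5]
fence 220 [683.4 716.9]
fence 250 [683.4 716.7]
fence 280 [682.2 716.3]
stop 595 [292.4 325.4]
stop 615 [292.5 326.2]
stop 635 [292.9 326.9]
stop 655 [293.7 326. ]
stop 675 [294.3 327.2]
cleat 160 67 [530.7 559.9]
cleat 180 67 [532.4 562.1]
cleat 200 68 [534.3 564. ]
cleat 220 73 [536.4 565.6]
cleat 240 75 [538.2 567.6]
cleat 260 73 [540.3 569.9]
ztop [43.29112912 45.07372076 47.73164105]
bench z 0.1428005986365406
```

View pics/crop1.png

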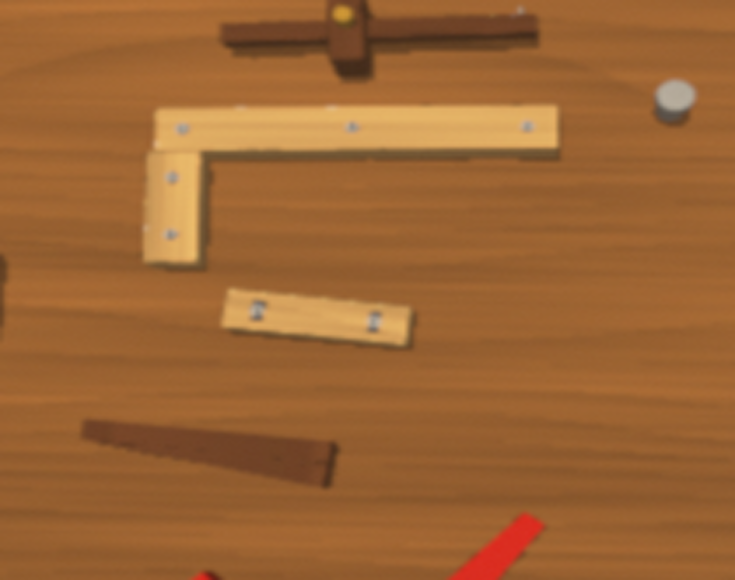

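The crop confirms the dark wedge, with its butt at the right (crop 330,465). The cleat, corner and dog all fit the given sizes.

Station yaw is about 0.022 rad with its corner at (681.5, 293.7). The blank is at (522,-314) with yaw 0.19, and the lane centre is at x≈542. I'll first square the blank with a two-finger push in +x.

```bash
python3 -m creep '[{"jaw":0.3,"xyz":[60,-40,10],"angular":[0,0,0.1]},{"jaw":0.3,"xyz":[110,-72,40],"angular":[0,0,0.25]},{"jaw":0.3,"xyz":[160,-105,70],"angular":[0,0,0.387]},{"jaw":0.3,"xyz":[210,-138,100],"angular":[0,0,0.387]},{"jaw":0.3,"xyz":[255,-168,130],"angular":[0,0,0.387]},{"jaw":0.3,"xyz":[277,-183,145],"angular":[0,0,0.387]},{"jaw":0.3,"xyz":[277,-183,180],"angular":[0,0,0.387]},{"jaw":0.3,"xyz":[277,-183,205],"angular":[0,0,0.387]},{"jaw":0.3,"xyz":[277,-183,220],"angular":[0,0,0.387]},{"jaw":0.3,"xyz":[277,-183,220],"angular":[0,0,0.387]}]'
```

```text
clock: 1.85
eef_pos: [439.4, -318.4, 29.7]
tool_rot: [-3.141, 0.001, 0.021]
force: [0.5, -0.1, -0.1]
width: 55.8
gripper_force: 0.0
```

```bash
python3 -m creep '[{"jaw":0.3,"xyz":[8,0,0],"angular":[0,0,0]},{"jaw":0.3,"xyz":[12,0,0],"angular":[0,0,0]},{"jaw":0.3,"xyz":[16,0,0],"angular":[0,0,0]},{"jaw":0.3,"xyz":[20,0,0],"angular":[0,0,0]},{"jaw":0.3,"xyz":[24,0,0],"angular":[0,0,0]},{"jaw":0.3,"xyz":[28,0,0],"angular":[0,0,0]},{"jaw":0.3,"xyz":[32,0,0],"angular":[0,0,0]},{"jaw":0.3,"xyz":[36,0,0],"angular":[0,0,0]},{"jaw":0.3,"xyz":[40,0,0],"angular":[0,0,0]},{"jaw":0.3,"xyz":[43,0,0],"angular":[0,0,0]},{"jaw":0.3,"xyz":[46,0,0],"angular":[0,0,0]},{"jaw":0.3,"xyz":[46,0,0],"angular":[0,0,0]}]'
cat > b.py <<'E'
from h import *
im,d,m=shot('top'); P,u,v=pts(d,m)
s=silhouettes('top','blank')
k=s[0]['pixels'][v,u]&(P[:,2]>41)&(P[:,2]<50); Q=P[k]
q=cv2.minAreaRect(Q[:,:2].astype(np.float32)); print(k.sum(),s[0]['score'],np.round(q[0],1),np.round(q[1],1),q[2],np.round(cv2.boxPoints(q)).tolist())
s=ctrl.read_state(); print({k:np.round(s[k],3) for k in ('clock','eef_pos','tool_rot','force')})
E
python3 b.py
```

```text
clock: 3.35
eef_pos: [486.8, -317.8, 30.3]
tool_rot: [3.141, -0.002, 0.022]
force: [-0.9, 0.3, 0.1]
width: 55.1
gripper_force: 0.3
1928 0.62 [ 548.2 -322. ] [ 96.6 122.2] 1.5228360891342163 [[498.0, -262.0], [501.0, -384.0], [598.0, -382.0], [595.0, -260.0]]
{'clock': np.float64(3.45), 'eef_pos': array([ 486.801, -317.865,   30.48 ]), 'tool_rot': array([ 3.14e+00, -2.00e-03,  2.20e-02]), 'force': array([0.545, 0.696, 0.237])}
```

```bash
python3 -m creep '[{"jaw":0.3,"xyz":[-12,0,0],"angular":[0,0,0]},{"jaw":0.3,"xyz":[-12,0,-50],"angular":[0,0,-0.15]},{"jaw":0.3,"xyz":[0,20,-85],"angular":[0,0,-0.33]},{"jaw":0.3,"xyz":[20,50,-85],"angular":[0,0,-0.51]},{"jaw":0.3,"xyz":[40,75,-85],"angular":[0,0,-0.69]},{"jaw":0.3,"xyz":[60,88,-85],"angular":[0,0,-0.87]},{"jaw":0.3,"xyz":[60,88,-85],"angular":[0,0,-1.05]},{"jaw":0.3,"xyz":[60,88,-85],"angular":[0,0,-1.23]},{"jaw":0.3,"xyz":[60,88,-60],"angular":[0,0,-1.41]},{"jaw":0.3,"xyz":[60,88,-30],"angular":[0,0,-1.571]},{"jaw":0.3,"xyz":[60,88,0],"angular":[0,0,-1.571]},{"jaw":0.3,"xyz":[60,88,0],"angular":[0,0,-1.571]}]'; python3 b.py
```

```text
clock: 4.95
eef_pos: [545.1, -403.4, 27.9]
tool_rot: [-3.137, -0.003, 1.592]
force: [-1.0, 0.4, -0.3]
width: 55.4
gripper_force: 0.0
2469 0.82 [ 547.8 -322.8] [ 97.2 121.9] 1.120298981666565 [[498.0, -263.0], [500.0, -385.0], [598.0, -383.0], [595.0, -261.0]]
{'clock': np.float64(5.05), 'eef_pos': array([ 547.708, -404.465,   30.95 ]), 'tool_rot': array([3.141, 0.   , 1.592]), 'force': array([0.905, 0.156, 0.282])}
```

```bash
python3 -m creep '[{"jaw":0.3,"xyz":[5,0,0],"angular":[0,0,0]},{"jaw":0.3,"xyz":[9,0,0],"angular":[0,0,0]},{"jaw":0.3,"xyz":[13,0,0],"angular":[0,0,0]},{"jaw":0.3,"xyz":[18,0,0],"angular":[0,0,0]},{"jaw":0.3,"xyz":[24,0,0],"angular":[0,0,0]},{"jaw":0.3,"xyz":[31,0,0],"angular":[0,0,0]},{"jaw":0.3,"xyz":[38,0,0],"angular":[0,0,0]},{"jaw":0.3,"xyz":[45,0,0],"angular":[0,0,0]},{"jaw":0.3,"xyz":[52,0,0],"angular":[0,0,0]},{"jaw":0.3,"xyz":[59,0,0],"angular":[0,0,0]},{"jaw":0.3,"xyz":[66,0,0],"angular":[0,0,0]},{"jaw":0.3,"xyz":[72,0,0],"angular":[0,0,0]}]'; python3 b.py
```

```text
clock: 6.55
eef_pos: [546.1, -331.5, 30.3]
tool_rot: [-3.141, -0.0, 1.593]
force: [-0.2, -4.0, 2.8]
width: 55.9
gripper_force: 2.1
2511 0.92 [ 545.5 -258.9] [ 99.4 120.9] 1.1955060958862305 [[495.0, -199.0], [497.0, -320.0], [596.0, -318.0], [594.0, -197.0]]
{'clock': np.float64(6.65), 'eef_pos': array([ 546.105, -330.193,   30.063]), 'tool_rot': array([-3.141e+00, -2.000e-03,  1.594e+00]), 'force': array([-1.067, -0.941,  0.587])}
```

```bash
python3 -m creep '[{"jaw":0.3,"xyz":[7,0,0],"angular":[0,0,0]},{"jaw":0.3,"xyz":[15,0,0],"angular":[0,0,0]},{"jaw":0.3,"xyz":[24,0,0],"angular":[0,0,0]},{"jaw":0.3,"xyz":[34,0,0],"angular":[0,0,0]},{"jaw":0.3,"xyz":[44,0,0],"angular":[0,0,0]},{"jaw":0.3,"xyz":[54,0,0],"angular":[0,0,0]},{"jaw":0.3,"xyz":[64,0,0],"angular":[0,0,0]},{"jaw":0.3,"xyz":[74,0,0],"angular":[0,0,0]},{"jaw":0.3,"xyz":[84,0,0],"angular":[0,0,0]},{"jaw":0.3,"xyz":[94,0,0],"angular":[0,0,0]},{"jaw":0.3,"xyz":[103,0,0],"angular":[0,0,0]},{"jaw":0.3,"xyz":[110,0,0],"angular":[0,0,0]}]'; python3 b.py
```

```text
clock: 8.15
eef_pos: [543.8, -221.4, 30.4]
tool_rot: [3.142, -0.0, 1.593]
force: [0.3, -1.7, -0.8]
width: 55.7
gripper_force: 0.8
2466 0.91 [ 543.3 -149.3] [100.  121.1] 0.9429028630256653 [[492.0, -90.0], [494.0, -211.0], [594.0, -209.0], [592.0, -88.0]]
{'clock': np.float64(8.25), 'eef_pos': array([ 543.916, -220.623,   30.404]), 'tool_rot': array([ 3.142e+00, -1.000e-03,  1.594e+00]), 'force': array([ 0.755, -0.284, -0.385])}
```

```bash
python3 -m creep '[{"jaw":0.3,"xyz":[7,0,0],"angular":[0,0,0]},{"jaw":0.3,"xyz":[15,0,0],"angular":[0,0,0]},{"jaw":0.3,"xyz":[24,0,0],"angular":[0,0,0]},{"jaw":0.3,"xyz":[34,0,0],"angular":[0,0,0]},{"jaw":0.3,"xyz":[44,0,0],"angular":[0,0,0]},{"jaw":0.3,"xyz":[54,0,0],"angular":[0,0,0]},{"jaw":0.3,"xyz":[64,0,0],"angular":[0,0,0]},{"jaw":0.3,"xyz":[74,0,0],"angular":[0,0,0]},{"jaw":0.3,"xyz":[84,0,0],"angular":[0,0,0]},{"jaw":0.3,"xyz":[94,0,0],"angular":[0,0,0]},{"jaw":0.3,"xyz":[103,0,0],"angular":[0,0,0]},{"jaw":0.3,"xyz":[110,0,0],"angular":[0,0,0]}]'; python3 b.py
```

```text
clock: 9.75
eef_pos: [541.3, -111.6, 30.4]
tool_rot: [3.142, 0.0, 1.593]
force: [-0.2, -3.6, 1.8]
width: 55.6
gripper_force: 1.9
2423 0.83 [541.2 -39.1] [100.3 118.5] 1.0548617839813232 [[490.0, 19.0], [492.0, -99.0], [592.0, -97.0], [590.0, 21.0]]
{'clock': np.float64(9.85), 'eef_pos': array([ 541.321, -110.472,   30.283]), 'tool_rot': array([-3.142e+00, -1.000e-03,  1.594e+00]), 'force': array([-0.171, -0.782,  0.537])}
```

```bash
python3 -m creep '[{"jaw":0.3,"xyz":[8,0,0],"angular":[0,0,0]},{"jaw":0.3,"xyz":[17,0,0],"angular":[0,0,0]},{"jaw":0.3,"xyz":[27,0,0],"angular":[0,0,0]},{"jaw":0.3,"xyz":[37,0,0],"angular":[0,0,0]},{"jaw":0.3,"xyz":[47,0,0],"angular":[0,0,0]},{"jaw":0.3,"xyz":[57,0,0],"angular":[0,0,0]},{"jaw":0.3,"xyz":[66,0,0],"angular":[0,0,0]},{"jaw":0.3,"xyz":[73,0,0],"angular":[0,0,0]},{"jaw":0.3,"xyz":[78,0,0],"angular":[0,0,0]},{"jaw":0.3,"xyz":[78,0,0],"angular":[0,0,0]},{"jaw":0.3,"xyz":[64,0,0],"angular":[0,0,0]},{"jaw":0.3,"xyz":[64,0,-50],"angular":[0,0,0]}]'
```

```text
clock: 11.35
eef_pos: [537.2, -50.7, 77.8]
tool_rot: [-3.134, 0.001, 1.59]
force: [0.6, -1.3, -0.1]
width: 55.6
gripper_force: 0.0
```

```bash
python3 -m creep '[{"jaw":0.3,"xyz":[0,-20,-25],"angular":[0,0,0.17]},{"jaw":0.3,"xyz":[25,-50,-25],"angular":[0,0,0.35]},{"jaw":0.3,"xyz":[55,-69,-25],"angular":[0,0,0.53]},{"jaw":0.3,"xyz":[85,-69,-25],"angular":[0,0,0.71]},{"jaw":0.3,"xyz":[90,-69,-25],"angular":[0,0,0.89]},{"jaw":0.3,"xyz":[90,-69,-25],"angular":[0,0,1.07]},{"jaw":0.3,"xyz":[90,-69,-25],"angular":[0,0,1.25]},{"jaw":0.3,"xyz":[90,-69,-10],"angular":[0,0,1.43]},{"jaw":0.3,"xyz":[90,-69,15],"angular":[0,0,1.571]},{"jaw":0.3,"xyz":[90,-69,40],"angular":[0,0,1.571]},{"jaw":0.3,"xyz":[90,-69,50],"angular":[0,0,1.571]},{"jaw":0.3,"xyz":[90,-69,50],"angular":[0,0,1.571]}]'; python3 b.py
```

```text
clock: 12.85
eef_pos: [468.7, 39.2, 29.7]
tool_rot: [3.141, 0.001, 0.02]
force: [0.1, 0.3, 0.2]
width: 55.2
gripper_force: 0.0
973 0.92 [545.2  39.1] [ 89.5 119.6] 1.1798259019851685 [[499.0, 98.0], [502.0, -22.0], [591.0, -20.0], [589.0, 100.0]]
{'clock': np.float64(12.95), 'eef_pos': array([469.343,  39.609,  30.633]), 'tool_rot': array([ 3.141e+00, -1.000e-03,  2.100e-02]), 'force': array([-0.87 ,  0.183,  0.009])}
```

```bash
python3 -m creep '[{"jaw":0.3,"xyz":[5,0,0],"angular":[0,0,0]},{"jaw":0.3,"xyz":[10,0,0],"angular":[0,0,0]},{"jaw":0.3,"xyz":[15,0,0],"angular":[0,0,0]},{"jaw":0.3,"xyz":[22,0,0],"angular":[0,0,0]},{"jaw":0.3,"xyz":[30,0,0],"angular":[0,0,0]},{"jaw":0.3,"xyz":[39,0,0],"angular":[0,0,0]},{"jaw":0.3,"xyz":[48,0,0],"angular":[0,0,0]},{"jaw":0.3,"xyz":[57,0,0],"angular":[0,0,0]},{"jaw":0.3,"xyz":[66,0,0],"angular":[0,0,0]},{"jaw":0.3,"xyz":[74,0,0],"angular":[0,0,0]},{"jaw":0.3,"xyz":[81,0,0],"angular":[0,0,0]},{"jaw":0.3,"xyz":[86,0,0],"angular":[0,0,0]}]'; python3 b.py
```

```text
clock: 14.45
eef_pos: [555.4, 42.2, 30.3]
tool_rot: [3.142, -0.0, 0.022]
force: [-4.3, 0.3, 2.2]
width: 56.0
gripper_force: 2.0
48 0.59 [651.3  95.5] [25.7 11.3] 0.9941046833992004 [[638.0, 101.0], [639.0, 90.0], [664.0, 90.0], [664.0, 101.0]]
{'clock': np.float64(14.55), 'eef_pos': array([556.282,  42.136,  30.333]), 'tool_rot': array([ 3.141e+00, -2.000e-03,  2.200e-02]), 'force': array([-0.685, -0.61 , -0.306])}
```

```bash
python3 -m creep '[{"jaw":0.3,"xyz":[4,0,0],"angular":[0,0,0]},{"jaw":0.3,"xyz":[8,0,0],"angular":[0,0,0]},{"jaw":0.3,"xyz":[12,0,0],"angular":[0,0,0]},{"jaw":0.3,"xyz":[15,0,0],"angular":[0,0,0]},{"jaw":0.3,"xyz":[17,0,0],"angular":[0,0,0]},{"jaw":0.3,"xyz":[17,0,0],"angular":[0,0,0]},{"jaw":0.3,"xyz":[4,0,0],"angular":[0,0,0]},{"jaw":0.3,"xyz":[4,0,-50],"angular":[0,0,0]},{"jaw":0.3,"xyz":[4,0,-90],"angular":[0,0,-0.17]},{"jaw":0.3,"xyz":[4,0,-90],"angular":[0,0,-0.35]}]'; python3 b.py
```

```text
clock: 15.8
eef_pos: [561.2, 42.2, 123.6]
tool_rot: [3.139, -0.007, 0.378]
force: [0.2, -0.1, -0.2]
width: 55.4
gripper_force: 0.0Traceback (most recent call last):
  File "b.py", line 4, in <module>
    k=s[0]['pixels'][v,u]&(P[:,2]>41)&(P[:,2]<50); Q=P[k]
      ~^^^
IndexError: list index out of range
```

```bash
python3 -m creep '[{"jaw":0.3,"xyz":[10,25,0],"angular":[0,0,-0.17]},{"jaw":0.3,"xyz":[20,50,0],"angular":[0,0,-0.35]},{"jaw":0.3,"xyz":[30,80,0],"angular":[0,0,-0.53]},{"jaw":0.3,"xyz":[41,106,0],"angular":[0,0,-0.71]},{"jaw":0.3,"xyz":[41,106,0],"angular":[0,0,-0.89]},{"jaw":0.3,"xyz":[41,106,0],"angular":[0,0,-1.07]},{"jaw":0.3,"xyz":[41,106,0],"angular":[0,0,-1.22]},{"jaw":0.3,"xyz":[41,106,0],"angular":[0,0,-1.22]}]'; python3 b.py
```

```text
clock: 16.9
eef_pos: [635.0, -41.6, 119.5]
tool_rot: [-3.14, -0.001, 1.587]
force: [-0.1, 0.0, 0.2]
width: 55.3
gripper_force: 0.0
2316 0.65 [633.4  41.4] [100.2 118.7] 1.1707355976104736 [[582.0, 100.0], [584.0, -19.0], [685.0, -17.0], [682.0, 102.0]]
{'clock': np.float64(17.0), 'eef_pos': array([635.203, -41.613, 119.802]), 'tool_rot': array([-3.141, -0.   ,  1.587]), 'force': array([ 0.039,  0.227, -0.352])}
```

```bash
python3 -m creep '[{"jaw":0.3,"xyz":[0,0,40],"angular":[0,0,0]},{"jaw":0.3,"xyz":[0,0,75],"angular":[0,0,0]},{"jaw":0.3,"xyz":[0,0,90],"angular":[0,0,0]},{"jaw":0.3,"xyz":[5,0,90],"angular":[0,0,0]},{"jaw":0.3,"xyz":[10,0,90],"angular":[0,0,0]},{"jaw":0.3,"xyz":[15,0,90],"angular":[0,0,0]},{"jaw":0.3,"xyz":[22,0,90],"angular":[0,0,0]},{"jaw":0.3,"xyz":[31,0,90],"angular":[0,0,0]},{"jaw":0.3,"xyz":[40,0,90],"angular":[0,0,0]},{"jaw":0.3,"xyz":[49,0,90],"angular":[0,0,0]},{"jaw":0.3,"xyz":[58,0,90],"angular":[0,0,0]},{"jaw":0.3,"xyz":[65,0,90],"angular":[0,0,0]}]'; python3 b.py
```

```text
clock: 18.5
eef_pos: [634.1, 24.2, 30.3]
tool_rot: [-3.141, -0.0, 1.592]
force: [0.3, -4.9, 3.4]
width: 55.7
gripper_force: 2.2
2011 0.62 [630.5  96.5] [ 99.4 116. ] 1.4709619283676147 [[579.0, 153.0], [582.0, 37.0], [682.0, 40.0], [679.0, 156.0]]
{'clock': np.float64(18.6), 'eef_pos': array([633.994,  25.598,  30.098]), 'tool_rot': array([-3.141e+00, -2.000e-03,  1.593e+00]), 'force': array([-0.577, -0.912, -0.201])}
```

```bash
python3 -m creep '[{"jaw":0.3,"xyz":[7,0,0],"angular":[0,0,0]},{"jaw":0.3,"xyz":[15,0,0],"angular":[0,0,0]},{"jaw":0.3,"xyz":[23,0,0],"angular":[0,0,0]},{"jaw":0.3,"xyz":[32,0,0],"angular":[0,0,0]},{"jaw":0.3,"xyz":[41,0,0],"angular":[0,0,0]},{"jaw":0.3,"xyz":[50,0,0],"angular":[0,0,0]},{"jaw":0.3,"xyz":[59,0,0],"angular":[0,0,0]},{"jaw":0.3,"xyz":[68,0,0],"angular":[0,0,0]},{"jaw":0.3,"xyz":[77,0,0],"angular":[0,0,0]},{"jaw":0.3,"xyz":[85,0,0],"angular":[0,0,0]},{"jaw":0.3,"xyz":[92,0,0],"angular":[0,0,0]},{"jaw":0.3,"xyz":[98,0,0],"angular":[0,0,0]}]'; python3 b.py
```

```text
clock: 20.1
eef_pos: [632.2, 121.8, 30.3]
tool_rot: [3.142, 0.0, 1.592]
force: [-0.5, -1.6, -0.9]
width: 56.0
gripper_force: 0.8
982 0.67 [628.2 224.4] [58.7 99.3] 89.61590576171875 [[578.0, 195.0], [678.0, 195.0], [678.0, 253.0], [579.0, 254.0]]
{'clock': np.float64(20.2), 'eef_pos': array([632.213, 122.826,  30.396]), 'tool_rot': array([ 3.141e+00, -1.000e-03,  1.593e+00]), 'force': array([-0.351, -0.533, -0.244])}
```

```bash
python3 -m creep '[{"jaw":0.3,"xyz":[6,0,0],"angular":[0,0,0]},{"jaw":0.3,"xyz":[13,0,0],"angular":[0,0,0]},{"jaw":0.3,"xyz":[20,0,0],"angular":[0,0,0]},{"jaw":0.3,"xyz":[26,0,0],"angular":[0,0,0]},{"jaw":0.3,"xyz":[30,0,0],"angular":[0,0,0]},{"jaw":0.3,"xyz":[32,0,0],"angular":[0,0,0]},{"jaw":0.3,"xyz":[34,0,0],"angular":[0,0,0]},{"jaw":0.3,"xyz":[36,0,0],"angular":[0,0,0]}]'
```

```text
clock: 21.2
eef_pos: [631.6, 156.9, 30.5]
tool_rot: [3.141, 0.001, 1.591]
force: [0.3, -3.4, 4.0]
width: 55.3
gripper_force: 2.0
```

```bash
python3 -m creep '[{"jaw":0.3,"xyz":[1,0,0],"angular":[0,0,0]},{"jaw":0.3,"xyz":[2,0,0],"angular":[0,0,0]}]'; python3 b.py
```

```text
clock: 21.45
eef_pos: [631.6, 159.1, 30.5]
tool_rot: [3.141, 0.0, 1.592]
force: [0.8, -4.8, 3.2]
width: 55.6
gripper_force: 2.2
346 0.61 [628.2 275.5] [99.  30.7] 1.167194128036499 [[578.0, 290.0], [579.0, 259.0], [678.0, 261.0], [677.0, 292.0]]
{'clock': np.float64(21.55), 'eef_pos': array([631.572, 159.331,  30.445]), 'tool_rot': array([ 3.141, -0.   ,  1.592]), 'force': array([-0.461, -3.761,  3.913])}
```

```bash
python3 -m creep '[{"jaw":0.3,"xyz":[-12,0,0],"angular":[0,0,0]},{"jaw":-0.4,"xyz":[-12,0,-50],"angular":[0,0,0]},{"jaw":-0.4,"xyz":[10,-30,-80],"angular":[0,0,0.17]},{"jaw":-0.4,"xyz":[35,-60,-80],"angular":[0,0,0.35]},{"jaw":-0.4,"xyz":[60,-75,-80],"angular":[0,0,0.53]},{"jaw":-0.4,"xyz":[73,-75,-80],"angular":[0,0,0.71]},{"jaw":-0.4,"xyz":[73,-75,-80],"angular":[0,0,0.89]},{"jaw":-0.4,"xyz":[73,-75,-80],"angular":[0,0,1.07]},{"jaw":-0.4,"xyz":[73,-75,-80],"angular":[0,0,1.25]},{"jaw":-0.4,"xyz":[73,-75,-75],"angular":[0,0,1.43]},{"jaw":-0.4,"xyz":[73,-75,-50],"angular":[0,0,1.571]},{"jaw":-0.4,"xyz":[73,-75,-30],"angular":[0,0,1.571]}]'
```

```text
clock: 23.05
eef_pos: [554.2, 231.4, 59.0]
tool_rot: [-3.141, 0.001, 0.023]
force: [0.1, 0.3, 0.4]
width: 25.1
gripper_force: 0.0
```

```bash
python3 -m creep '[{"jaw":-0.4,"xyz":[0,0,6],"angular":[0,0,0]},{"jaw":-0.4,"xyz":[0,0,7],"angular":[0,0,0]},{"jaw":-0.4,"xyz":[0,0,7],"angular":[0,0,0]}]'; python3 -c "
from h import *
shot('wrist','w1.png')"; python3 b.py
```

```text
clock: 23.42
eef_pos: [555.5, 230.7, 53.9]
tool_rot: [-3.141, -0.001, 0.021]
force: [-0.7, 0.1, 0.0]
width: 25.6
gripper_force: 0.0
1109 0.57 [629.2 205. ] [99.3 65.9] 1.84075129032135 [[578.0, 236.0], [581.0, 170.0], [680.0, 174.0], [678.0, 240.0]]
{'clock': np.float64(23.575), 'eef_pos': array([555.376, 230.891,  53.997]), 'tool_rot': array([-3.141e+00, -1.000e-03,  2.100e-02]), 'force': array([1.531, 0.104, 0.01 ])}
```

View pics/w1.png

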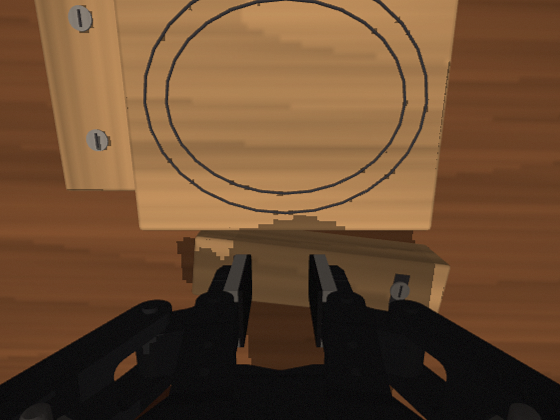

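Wrist view: fingers are above the cleat (240–320, 260), the blank's edge is at row 230, and the stop is at the left (130, 100). I'll push gently in +x.

```bash
python3 -m creep '[{"jaw":-0.4,"xyz":[5,0,0],"angular":[0,0,0]},{"jaw":-0.4,"xyz":[9,0,0],"angular":[0,0,0]},{"jaw":-0.4,"xyz":[11,0,0],"angular":[0,0,0]},{"jaw":-0.4,"xyz":[12.5,0,0],"angular":[0,0,0]},{"jaw":-0.4,"xyz":[14,0,0],"angular":[0,0,0]},{"jaw":-0.4,"xyz":[15,0,0],"angular":[0,0,0]},{"jaw":-0.4,"xyz":[16,0,0],"angular":[0,0,0]}]'
```

```text
clock: 24.45
eef_pos: [570.2, 231.2, 53.1]
tool_rot: [3.142, 0.001, 0.021]
force: [-1.7, 0.4, -0.5]
width: 25.5
gripper_force: 1.1
```

```bash
python3 -m creep '[{"jaw":-0.4,"xyz":[0.7,0,0],"angular":[0,0,0]},{"jaw":-0.4,"xyz":[1.4,0,0],"angular":[0,0,0]}]';python3 -m creep '[{"jaw":-0.4,"xyz":[0.7,0,0],"angular":[0,0,0]},{"jaw":-0.4,"xyz":[1.4,0,0],"angular":[0,0,0]}]'
```

```text
clock: 24.7
eef_pos: [571.6, 231.1, 53.1]
tool_rot: [3.141, 0.002, 0.021]
force: [-4.9, -0.7, 2.7]
width: 25.4
gripper_force: 2.4
clock: 24.95
eef_pos: [571.7, 231.1, 53.1]
tool_rot: [3.141, 0.004, 0.021]
force: [-8.2, -1.6, 3.8]
width: 25.5
gripper_force: 3.9
```

```bash
python3 -m creep '[{"jaw":-0.4,"xyz":[-12,0,0],"angular":[0,0,0]},{"jaw":-0.4,"xyz":[-14,0,-40],"angular":[0,0,0]},{"jaw":0.3,"xyz":[0,25,-55],"angular":[0,0,-0.17]},{"jaw":0.3,"xyz":[20,50,-55],"angular":[0,0,-0.35]},{"jaw":0.3,"xyz":[40,75,-55],"angular":[0,0,-0.53]},{"jaw":0.3,"xyz":[58,85,-55],"angular":[0,0,-0.71]},{"jaw":0.3,"xyz":[58,85,-55],"angular":[0,0,-0.89]},{"jaw":0.3,"xyz":[58,85,-55],"angular":[0,0,-1.07]},{"jaw":0.3,"xyz":[58,85,-55],"angular":[0,0,-1.25]},{"jaw":0.3,"xyz":[58,85,-45],"angular":[0,0,-1.43]},{"jaw":0.3,"xyz":[58,85,-10],"angular":[0,0,-1.571]},{"jaw":0.3,"xyz":[58,85,20],"angular":[0,0,-1.571]}]'
python3 -m creep '[{"jaw":0.3,"xyz":[0,0,3],"angular":[0,0,0]},{"jaw":0.3,"xyz":[3,0,3],"angular":[0,0,0]},{"jaw":0.3,"xyz":[6,0,3],"angular":[0,0,0]},{"jaw":0.3,"xyz":[9,0,3],"angular":[0,0,0]},{"jaw":0.3,"xyz":[11,0,3],"angular":[0,0,0]},{"jaw":0.3,"xyz":[12,0,3],"angular":[0,0,0]},{"jaw":0.3,"xyz":[13,0,3],"angular":[0,0,0]}]'
```

```text
clock: 26.45
eef_pos: [634.7, 147.3, 33.0]
tool_rot: [3.138, -0.001, 1.592]
force: [-0.4, -0.6, -0.2]
width: 55.4
gripper_force: 0.0
clock: 27.32
eef_pos: [633.3, 159.4, 30.5]
tool_rot: [3.142, 0.001, 1.592]
force: [-0.2, -3.5, 2.5]
width: 55.3
gripper_force: 1.5
```

```bash
python3 -m creep '[{"jaw":0.3,"xyz":[0.7,0,0],"angular":[0,0,0]},{"jaw":0.3,"xyz":[1.4,0,0],"angular":[0,0,0]}]';python3 -m creep '[{"jaw":0.3,"xyz":[0.6,0,0],"angular":[0,0,0]},{"jaw":0.3,"xyz":[1.2,0,0],"angular":[0,0,0]}]'
```

```text
clock: 27.58
eef_pos: [633.3, 159.4, 30.5]
tool_rot: [-3.141, 0.003, 1.591]
force: [-0.9, -5.8, 4.4]
width: 55.4
gripper_force: 3.0
clock: 27.82
eef_pos: [633.0, 160.5, 30.5]
tool_rot: [-3.141, 0.003, 1.59]
force: [-0.4, -6.3, 3.6]
width: 55.4
gripper_force: 2.8
```

```bash
python3 -m creep '[{"jaw":0.3,"xyz":[0.6,0,0],"angular":[0,0,0]},{"jaw":0.3,"xyz":[1.2,0,0],"angular":[0,0,0]}]';python3 -m creep '[{"jaw":0.3,"xyz":[0.6,0,0],"angular":[0,0,0]},{"jaw":0.3,"xyz":[1.2,0,0],"angular":[0,0,0]}]'
```

```text
clock: 28.08
eef_pos: [633.0, 160.9, 30.5]
tool_rot: [-3.141, 0.004, 1.59]
force: [-1.0, -7.5, 4.5]
width: 55.6
gripper_force: 3.9
clock: 28.32
eef_pos: [633.0, 160.9, 30.5]
tool_rot: [-3.14, 0.005, 1.59]
force: [-0.6, -9.1, 4.8]
width: 55.2
gripper_force: 4.8
```

```bash
python3 -m creep '[{"jaw":0.3,"xyz":[-14,0,0],"angular":[0,0,0]},{"jaw":0.3,"xyz":[-20,0,-60],"angular":[0,0,0]},{"jaw":0.3,"xyz":[-30,-40,-110],"angular":[0,0,0]},{"jaw":0.3,"xyz":[-30,-90,-130],"angular":[0,0,0]},{"jaw":0.3,"xyz":[-30,-90,-130],"angular":[0,0,0]}]'
cat > w.py <<'E'
from h import *
im,d,m=shot('top'); P,u,v=pts(d,m)
r=[r for r in silhouettes('top','wedge')]
for r in r:
    rgb=im[r['pixels']].mean(0)
    k=r['pixels'][v,u]&(P[:,2]>26)&(P[:,2]<34); Q=P[k]
    print('wedge',r['score'],r['xy'],np.round(rgb),k.sum())
    if rgb[0]>150: continue
    ys=np.arange(Q[:,1].min()+5,Q[:,1].max()-4,6); lo=[];hi=[];yy=[]
    for y in ys:
        s=np.sort(Q[abs(Q[:,1]-y)<3,0])
        if len(s)>6: yy.append(y);lo.append(s[0]);hi.append(s[-1])
    a=np.polyfit(yy,lo,1);b=np.polyfit(yy,hi,1)
    print('lo slope',a[0],'hi slope',b[0],'y',np.percentile(Q[:,1],[0,1,99,100]),'lo/hi at ends',np.polyval(a,[yy[0],yy[-1]]),np.polyval(b,[yy[0],yy[-1]]),yy[0],yy[-1])
E
python3 w.py; python3 b.py
```

```text
clock: 28.95
eef_pos: [540.3, 134.2, 161.9]
tool_rot: [-3.14, -0.001, 1.593]
force: [1.3, 0.3, -0.0]
width: 55.8
gripper_force: 0.0
wedge 0.9 [191.1, 321.8] [199.  45.  29.] 872
wedge 0.57 [256.3, 111.0] [101.  63.  37.] 513
lo slope -0.05350003646229406 hi slope -0.05811824311759615 y [ 78.48351748  78.71085122 278.09953853 280.52174363] lo/hi at ends [779.30122652 769.02921952] [795.56587709 784.40717441] 83.48351747608666 275.48351747608666
299 0.8 [627.7 285.2] [96.2 25.5] 13.275151252746582 [[578.0, 287.0], [584.0, 262.0], [677.0, 284.0], [672.0, 309.0]]
{'clock': np.float64(29.15), 'eef_pos': array([544.836, 133.835, 159.936]), 'tool_rot': array([ 3.141e+00, -1.000e-03,  1.592e+00]), 'force': array([-0.291,  0.119,  0.312])}
```

```bash
python3 -m creep '[{"jaw":0.3,"xyz":[30,-30,0],"angular":[0,0,0.1]},{"jaw":0.3,"xyz":[60,-60,0],"angular":[0,0,0.171]},{"jaw":0.3,"xyz":[85,-85,15],"angular":[0,0,0.171]},{"jaw":0.3,"xyz":[98.5,-102.5,30],"angular":[0,0,0.171]},{"jaw":0.3,"xyz":[98.5,-102.5,30],"angular":[0,0,0.171]},{"jaw":0.3,"xyz":[98.5,-102.5,30],"angular":[0,0,0.171]}]'
python3 - <<'E'
from h import *
s=ctrl.read_state(); print(np.round(s['eef_pos'],1),np.round(s['tool_rot'],3))
im,d,m=shot('wrist','w2.png'); P,u,v=pts(d,m)
k=(P[:,2]>26)&(P[:,2]<34)&(abs(P[:,0]-444)<45)&(P[:,1]>180)&(P[:,1]<380); Q=P[k]
print(k.sum(),np.percentile(Q[:,1],[0,1,99,100]))
ys=np.arange(Q[:,1].min()+6,Q[:,1].max()-4,6);L=[]
for y in ys:
    t=np.sort(Q[abs(Q[:,1]-y)<2,0])
    if len(t)>6: L.append((y,t[0],t[-1]))
L=np.array(L); print(np.round(L[::3],1)); print(np.polyfit(L[:,0],L[:,1],1),np.polyfit(L[:,0],L[:,2],1))
# blank/station check from top
im,d,m=shot('top'); P,u,v=pts(d,m)
k=(P[:,2]>42)&(P[:,2]<49)&(P[:,0]>560)&(P[:,0]<700)&(P[:,1]>160)&(P[:,1]<310); Q=P[k]
q=cv2.minAreaRect(Q[:,:2].astype(np.float32)); print('blank',k.sum(),np.round(q[0],1),np.round(q[1],1),q[2],np.round(cv2.boxPoints(q),1).tolist())
E
```

```text
clock: 29.9
eef_pos: [440.8, 229.4, 130.2]
tool_rot: [3.14, 0.0, 1.42]
force: [0.6, -0.6, 0.2]
width: 55.3
gripper_force: 0.0
[440.8 229.4 130.2] [3.14 0.   1.42]
9905 [198.70113292 202.19911275 356.85687306 359.33427416]
[[204.7 420.1 455.1]
 [222.7 423.7 457. ]
 [240.7 427.5 458.8]
 [258.7 431.3 460.1]
 [276.7 435.1 461.8]
 [294.7 438.8 463.5]
 [312.7 443.1 464.8]
 [330.7 446.8 466.6]
 [348.7 451.  468.3]]
[2.15878312e-01 3.75498706e+02] [8.94606455e-02 4.37007119e+02]
blank 2227 [633.  232.6] [ 99.6 120.1] 0.9879477024078369 [[582.0999755859375, 291.79998779296875], [584.2000122070312, 171.6999969482422], [683.7999877929688, 173.39999389648438], [681.7999877929688, 293.5]]
```

View pics/w2.png

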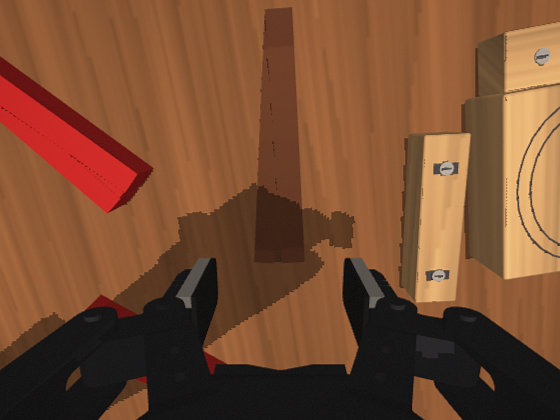

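Wrist view: the dark wedge lies under the jaws, butt at (280,260) and thin end at (278,10), with the red one off to the left at (130,190). The blank measures exactly home at (633, 232.6). Now I'll grasp the wedge.

```bash
python3 -m creep '[{"jaw":0.3,"xyz":[0,-0.5,40],"angular":[0,0,0]},{"jaw":0.3,"xyz":[0,-0.5,80],"angular":[0,0,0]},{"jaw":0.3,"xyz":[0,-0.5,108],"angular":[0,0,0]},{"jaw":0.3,"xyz":[0,-0.5,108],"angular":[0,0,0]},{"jaw":-1,"xyz":[0,-0.5,108],"angular":[0,0,0]},{"jaw":-1,"xyz":[0,-0.5,108],"angular":[0,0,0]},{"jaw":-1,"xyz":[0,-0.5,108],"angular":[0,0,0]},{"jaw":-1,"xyz":[0,-0.5,108],"angular":[0,0,0]},{"jaw":-1,"xyz":[0,-0.5,90],"angular":[0,0,0]},{"jaw":-1,"xyz":[0,-0.5,50],"angular":[0,0,0]},{"jaw":-1,"xyz":[0,-0.5,28],"angular":[0,0,0]},{"jaw":-1,"xyz":[0,-0.5,28],"angular":[0,0,0]}]'
python3 - <<'E'
from h import *
s=ctrl.read_state(); e=np.array(s['eef_pos']);print(np.round(e,1),np.round(s['tool_rot'],3),s['width'])
im,d,m=shot('wrist','w3.png'); P,u,v=pts(d,m)
yaw=s['tool_rot'][2]; X=np.array([np.cos(yaw),np.sin(yaw)]);Y=np.array([np.sin(yaw),-np.cos(yaw)])
r=P[:,:2]-e[:2]; a=r@X;b=r@Y
k=(P[:,2]>70)&(a>15)&(a<150)&(abs(b)<25); print(k.sum(),'z',np.percentile(P[k,2],[5,50,95]))
a=a[k];b=b[k];z=P[k,2];top=z>z.max()-8 
L=[]
for t in range(20,130,8):
    q=(abs(a-t)<2.5)
    if q.sum()>5: L.append((t,b[q].min(),b[q].max(),np.percentile(z[q],90)))
L=np.array(L);print(np.round(L,1)); print(np.polyfit(L[:,0],L[:,1],1),np.polyfit(L[:,0],L[:,2],1),a.max())
E
```

```text
clock: 31.5
eef_pos: [439.9, 230.6, 104.2]
tool_rot: [3.138, -0.003, 1.421]
force: [0.3, 0.3, -0.9]
width: 32.0
gripper_force: 59.7
[439.9 230.6 104.2] [ 3.138e+00 -3.000e-03  1.421e+00] 32.00006501264946
30865 z [108.02766851 109.49572747 179.66620632]
[[ 20.  -24.8  24.9 181. ]
 [ 28.  -14.2  14.6 109.8]
 [ 36.  -13.7  14.4 109.7]
 [ 44.  -13.   13.7 109.8]
 [ 52.  -12.4  13.3 109.7]
 [ 60.  -11.9  12.7 109.8]
 [ 68.  -11.3  12.6 109.8]
 [ 76.  -10.9  11.9 109.8]
 [ 84.  -10.6  11.4 109.7]
 [ 92.  -10.   10.9 109.8]
 [100.   -9.5  10.4 109.7]]
[  0.12272484 -20.29286863] [-0.11442637 20.58114844] 102.66937713696831
```

View pics/w3.png

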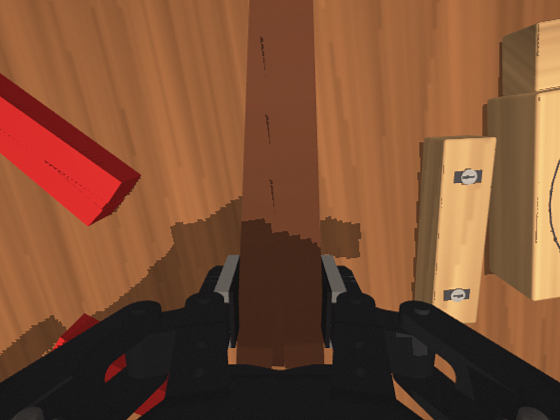

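The wedge is held symmetrically, 32 mm from its butt. I'll carry it to the mouth.

```bash
python3 -m creep '[{"jaw":-1,"xyz":[-20,16,0],"angular":[0,0,-0.02]},{"jaw":-1,"xyz":[-55,45,0],"angular":[0,0,-0.05]},{"jaw":-1,"xyz":[-90,73,0],"angular":[0,0,-0.08]},{"jaw":-1,"xyz":[-125,102,0],"angular":[0,0,-0.111]},{"jaw":-1,"xyz":[-160,130,0],"angular":[0,0,-0.111]},{"jaw":-1,"xyz":[-185,150,0],"angular":[0,0,-0.111]},{"jaw":-1,"xyz":[-197,160.5,0],"angular":[0,0,-0.111]},{"jaw":-1,"xyz":[-197,160.5,20],"angular":[0,0,-0.111]},{"jaw":-1,"xyz":[-197,160.5,35],"angular":[0,0,-0.111]},{"jaw":-1,"xyz":[-197,160.5,35],"angular":[0,0,-0.111]}]'
python3 - <<'E'
from h import *
s=ctrl.read_state(); e=np.array(s['eef_pos']);print(np.round(e,2),np.round(s['tool_rot'],3),s['width'],s['clock'])
im,d,m=shot('wrist','w4.png')
E
```

```text
clock: 32.8
eef_pos: [566.3, 12.2, 65.7]
tool_rot: [-3.138, -0.0, 1.533]
force: [0.1, 0.3, -1.0]
width: 31.7
gripper_force: 59.4
[566.31  12.18  65.7 ] [-3.138 -0.     1.533] 31.671851087667214 32.8
```

View pics/w4.png

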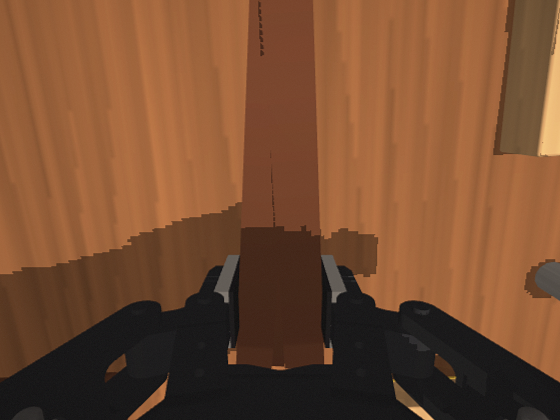

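The wedge is held straight (243–320 at row 230) with the mouth ahead and the fence end at upper right. I'll lower it and let it settle.

```bash
python3 -m creep '[{"jaw":-1,"xyz":[0,0,18],"angular":[0,0,0]},{"jaw":-1,"xyz":[0,0,33],"angular":[0,0,0]},{"jaw":-1,"xyz":[0,0,38],"angular":[0,0,0]},{"jaw":-1,"xyz":[0,0,38],"angular":[0,0,0]},{"jaw":-1,"xyz":[0,0,38],"angular":[0,0,0]}]'
```

```text
clock: 33.48
eef_pos: [568.3, 11.1, 29.6]
tool_rot: [3.141, -0.0, 1.532]
force: [0.4, -0.1, -0.3]
width: 31.7
gripper_force: 59.4
```

```bash
python3 -m creep '[{"jaw":-1,"xyz":[0,2.2,4],"angular":[0,0,0]},{"jaw":-1,"xyz":[8,1.7,4],"angular":[0,0,0]},{"jaw":-1,"xyz":[18,1.1,4],"angular":[0,0,0]},{"jaw":-1,"xyz":[28,0.5,4],"angular":[0,0,0]},{"jaw":-1,"xyz":[36,0,4],"angular":[0,0,0]},{"jaw":-1,"xyz":[43,-0.4,4],"angular":[0,0,0]},{"jaw":-1,"xyz":[48,-0.7,4],"angular":[0,0,0]},{"jaw":-1,"xyz":[52,-1,4],"angular":[0,0,0]},{"jaw":-1,"xyz":[55,-1.2,4],"angular":[0,0,0]},{"jaw":-1,"xyz":[55,-1.2,4],"angular":[0,0,0]}]'
```

```text
clock: 34.72
eef_pos: [568.9, 66.2, 25.3]
tool_rot: [3.142, -0.0, 1.532]
force: [-0.0, -0.8, -1.2]
width: 31.8
gripper_force: 59.5
```

```bash
python3 -m creep '[{"jaw":-1,"xyz":[3,-0.2,0],"angular":[0,0,0]},{"jaw":-1,"xyz":[6,-0.4,0],"angular":[0,0,0]},{"jaw":-1,"xyz":[9,-0.6,0],"angular":[0,0,0]},{"jaw":-1,"xyz":[9,-0.6,0],"angular":[0,0,0]}]'
```

```text
clock: 35.22
eef_pos: [568.6, 75.6, 25.3]
tool_rot: [3.142, -0.0, 1.532]
force: [-0.1, 0.3, -0.9]
width: 31.7
gripper_force: 59.5
```

```bash
python3 -m creep '[{"jaw":0.3,"xyz":[0,0,0],"angular":[0,0,0]},{"jaw":0.3,"xyz":[0,0,0],"angular":[0,0,0]},{"jaw":0.3,"xyz":[0,0,0],"angular":[0,0,0]},{"jaw":0.3,"xyz":[-12,0.5,0],"angular":[0,0,-0.03]},{"jaw":0.3,"xyz":[-30,1,0],"angular":[0,0,-0.06]},{"jaw":0.3,"xyz":[-48,1,0],"angular":[0,0,-0.06]},{"jaw":0.3,"xyz":[-56,1,0],"angular":[0,0,-0.06]},{"jaw":-1,"xyz":[-56,1,0],"angular":[0,0,-0.06]},{"jaw":-1,"xyz":[-56,1,0],"angular":[0,0,-0.06]},{"jaw":-1,"xyz":[-56,1,0],"angular":[0,0,-0.06]}]'
python3 - <<'E'
from h import *
s=ctrl.read_state(); e=np.array(s['eef_pos']);print(np.round(e,2),np.round(s['tool_rot'],3),s['width'],s['clock'])
im,d,m=shot('wrist','w5.png'); P,u,v=pts(d,m)
k=(P[:,2]>25)&(P[:,2]<34)&(abs(P[:,0]-568)<28)&(P[:,1]>42)&(P[:,1]<145);Q=P[k]
for y in range(45,145,12):
    t=Q[abs(Q[:,1]-y)<2,0]
    if len(t)>5: print(y,np.round([t.min(),t.max()],1),end='; ')
print(Q[:,1].min())
E
```

```text
clock: 36.48
eef_pos: [567.5, 20.1, 25.3]
tool_rot: [3.141, -0.001, 1.593]
force: [0.6, -0.2, -0.3]
width: 1.2
gripper_force: 0.0
[567.49  20.12  25.33] [ 3.141e+00 -1.000e-03  1.593e+00] 1.1989701841620541 36.475
45 [551.9 586.3]; 57 [551.6 586.2]; 69 [552.8 586. ]; 81 [554.  585.6]; 93 [555.5 585.5]; 105 [556.6 585.3]; 117 [557.9 585.1]; 45.149572729230854
```

View pics/w5.png

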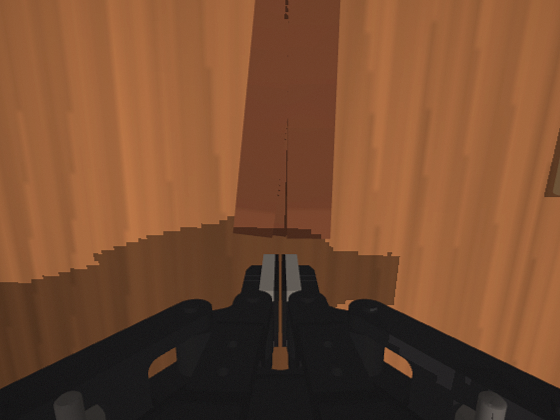

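The wedge is free and square in the mouth, with its butt at row 235 straight ahead of the shut fingers. Now I'll push it by feel.

```bash
python3 -m creep '[{"jaw":-1,"xyz":[5,0,0],"angular":[0,0,0]},{"jaw":-1,"xyz":[9,0,0],"angular":[0,0,0]},{"jaw":-1,"xyz":[12,0,0],"angular":[0,0,0]},{"jaw":-1,"xyz":[14,0,0],"angular":[0,0,0]},{"jaw":-1,"xyz":[16,0,0],"angular":[0,0,0]},{"jaw":-1,"xyz":[18,0,0],"angular":[0,0,0]},{"jaw":-1,"xyz":[20,0,0],"angular":[0,0,0]}]';  python3 -m creep '[{"jaw":-1,"xyz":[2,0,0],"angular":[0,0,0]},{"jaw":-1,"xyz":[4,0,0],"angular":[0,0,0]},{"jaw":-1,"xyz":[6,0,0],"angular":[0,0,0]},{"jaw":-1,"xyz":[7,0,0],"angular":[0,0,0]}]'
```

```text
clock: 37.4
eef_pos: [567.0, 39.1, 25.3]
tool_rot: [3.142, 0.0, 1.592]
force: [-0.4, 0.4, -0.0]
width: -0.4
gripper_force: 0.2
clock: 37.9
eef_pos: [566.9, 46.3, 25.3]
tool_rot: [3.142, -0.0, 1.592]
force: [-0.7, -0.8, 0.3]
width: 0.1
gripper_force: 0.2
```

```bash
python3 -m creep '[{"jaw":-1,"xyz":[1,0,0],"angular":[0,0,0]},{"jaw":-1,"xyz":[2,0,0],"angular":[0,0,0]},{"jaw":-1,"xyz":[3,0,0],"angular":[0,0,0]}]'
```

```text
clock: 38.28
eef_pos: [566.8, 49.2, 25.3]
tool_rot: [3.142, 0.0, 1.592]
force: [-0.1, -0.7, 0.1]
width: 0.1
gripper_force: 0.2
```

```bash
python3 -m creep '[{"jaw":-1,"xyz":[1,0,0],"angular":[0,0,0]},{"jaw":-1,"xyz":[2,0,0],"angular":[0,0,0]},{"jaw":-1,"xyz":[3,0,0],"angular":[0,0,0]}]'
```

```text
clock: 38.65
eef_pos: [567.0, 51.9, 25.4]
tool_rot: [3.141, 0.0, 1.592]
force: [0.5, -0.4, 0.2]
width: 0.3
gripper_force: 0.6
```

```bash
python3 -m creep '[{"jaw":-1,"xyz":[1,0,0],"angular":[0,0,0]},{"jaw":-1,"xyz":[2,0,0],"angular":[0,0,0]}]'
```

```text
clock: 38.9
eef_pos: [567.2, 53.6, 25.4]
tool_rot: [3.141, 0.001, 1.591]
force: [1.8, -1.4, 0.0]
width: -0.0
gripper_force: 0.8
```

```bash
python3 -m creep '[{"jaw":-1,"xyz":[1,0,0],"angular":[0,0,0]},{"jaw":-1,"xyz":[1.5,0,0],"angular":[0,0,0]}]'
```

```text
clock: 39.15
eef_pos: [567.3, 54.6, 25.4]
tool_rot: [3.141, 0.001, 1.591]
force: [2.7, -4.7, 0.1]
width: 0.1
gripper_force: 2.4
```

```bash
python3 -m creep '[{"jaw":-1,"xyz":[0.7,0,0],"angular":[0,0,0]},{"jaw":-1,"xyz":[1.2,0,0],"angular":[0,0,0]}]'
```

```text
clock: 39.4
eef_pos: [567.4, 55.5, 25.5]
tool_rot: [3.14, 0.001, 1.591]
force: [3.8, -5.0, -0.9]
width: -0.1
gripper_force: 2.7
```

```bash
python3 -m creep '[{"jaw":-1,"xyz":[0.7,0,0],"angular":[0,0,0]},{"jaw":-1,"xyz":[1.2,0,0],"angular":[0,0,0]}]'
```

```text
clock: 39.65
eef_pos: [567.6, 56.5, 25.5]
tool_rot: [3.14, 0.002, 1.59]
force: [3.2, -6.2, -0.1]
width: 0.1
gripper_force: 2.9
```

```bash
python3 -m creep '[{"jaw":-1,"xyz":[0.7,0,0],"angular":[0,0,0]},{"jaw":-1,"xyz":[1.2,0,0],"angular":[0,0,0]}]'
```

```text
clock: 39.9
eef_pos: [567.7, 57.4, 25.5]
tool_rot: [3.14, 0.002, 1.59]
force: [3.3, -6.5, 0.2]
width: 0.1
gripper_force: 3.2
```

```bash
python3 -m creep '[{"jaw":-1,"xyz":[0.7,0,0],"angular":[0,0,0]},{"jaw":-1,"xyz":[1.4,0,0],"angular":[0,0,0]}]'
```

```text
clock: 40.15
eef_pos: [567.8, 58.1, 25.6]
tool_rot: [3.139, 0.003, 1.59]
force: [2.8, -7.6, -0.4]
width: 0.2
gripper_force: 4.1
```

```bash
python3 -m creep '[{"jaw":-1,"xyz":[0.7,0,0],"angular":[0,0,0]},{"jaw":-1,"xyz":[1.4,0,0],"angular":[0,0,0]}]'
python3 - <<'E'
from h import *
im,d,m=shot('top','top5.png'); P,u,v=pts(d,m)
k=(P[:,2]>42)&(P[:,2]<49)&(P[:,0]>560)&(P[:,0]<700)&(P[:,1]>150)&(P[:,1]<310); Q=P[k]
q=cv2.minAreaRect(Q[:,:2].astype(np.float32)); print('blank',k.sum(),np.round(q[0],1),np.round(q[1],1),q[2],np.round(cv2.boxPoints(q),1).tolist())
E
```

```text
clock: 40.4
eef_pos: [567.9, 58.2, 25.6]
tool_rot: [3.14, 0.004, 1.589]
force: [3.9, -10.7, -0.6]
width: -0.2
gripper_force: 5.3
blank 2224 [633.1 232.7] [ 99.6 120.3] 0.8375383615493774 [[582.4000244140625, 292.1000061035156], [584.2000122070312, 171.8000030517578], [683.7999877929688, 173.1999969482422], [682.0, 293.5]]
```

```bash
python3 -m creep '[{"jaw":-1,"xyz":[0.7,0,0],"angular":[0,0,0]},{"jaw":-1,"xyz":[1.3,0,0],"angular":[0,0,0]},{"jaw":-1,"xyz":[1.3,0,0],"angular":[0,0,0]}]'
```

```text
clock: 40.83
eef_pos: [567.8, 58.3, 25.6]
tool_rot: [3.14, 0.005, 1.588]
force: [4.4, -11.7, -0.6]
width: -0.3
gripper_force: 5.9
```

```bash
python3 -m creep '[{"jaw":-1,"xyz":[0.7,0,0],"angular":[0,0,0]},{"jaw":-1,"xyz":[1.4,0,0],"angular":[0,0,0]},{"jaw":-1,"xyz":[1.4,0,0],"angular":[0,0,0]}]'
```

```text
clock: 41.2
eef_pos: [567.8, 58.4, 25.6]
tool_rot: [3.14, 0.007, 1.587]
force: [4.3, -14.1, 0.9]
width: -0.3
gripper_force: 7.1
```

Firmly stalled at 14 N, which is hand-tight. I'll back off straight, clear the view and verify.

```bash
python3 -m creep '[{"jaw":-1,"xyz":[-6,0,0],"angular":[0,0,0]},{"jaw":-1,"xyz":[-20,0,0],"angular":[0,0,0]},{"jaw":-1,"xyz":[-20,0,-50],"angular":[0,0,0]},{"jaw":-1,"xyz":[-20,-40,-90],"angular":[0,0,0]},{"jaw":-1,"xyz":[-70,-80,-120],"angular":[0,0,0]},{"jaw":-1,"xyz":[-120,-100,-130],"angular":[0,0,0]},{"jaw":-1,"xyz":[-160,-110,-130],"angular":[0,0,0]},{"jaw":-1,"xyz":[-160,-110,-130],"angular":[0,0,0]}]'
python3 - <<'E'
from h import *
im,d,m=shot('top'); P,u,v=pts(d,m)
k=(P[:,2]>42)&(P[:,2]<49)&(P[:,0]>560)&(P[:,0]<700)&(P[:,1]>150)&(P[:,1]<310); Q=P[k]
q=cv2.minAreaRect(Q[:,:2].astype(np.float32)); print('blank',k.sum(),np.round(q[0],1),np.round(q[1],1),q[2])
K=(P[:,2]>25)&(P[:,2]<34)&(abs(P[:,0]-570)<30)&(P[:,1]>50)&(P[:,1]<146);Q=P[K]
print('wedge butt y',Q[:,1].min()); 
for y in range(75,145,15):
    t=Q[abs(Q[:,1]-y)<3,0]
    if len(t)>3: print(y,np.round([t.min(),t.max(),np.median(Q[abs(Q[:,1]-y)<3,2])],1))
c=cv2.resize(im[60:310,100:480],None,fx=2,fy=2,interpolation=cv2.INTER_CUBIC); cv2.imwrite('pics/fin.png',c[:,:,::-1])
E
```

```text
clock: 42.2
eef_pos: [458.3, -100.9, 155.6]
tool_rot: [-3.141, 0.001, 1.586]
force: [0.8, -0.0, -0.5]
width: 0.1
gripper_force: 0.0
blank 2215 [632.9 232.6] [ 99.7 120.6] 0.7721410393714905
wedge butt y 70.28239493928261
75 [551.  586.9  30. ]
90 [552.6 586.9  29.9]
105 [554.  584.   30.2]
120 [556.  584.3  30.1]
135 [557.9 583.5  30.3]
```

View pics/fin.png

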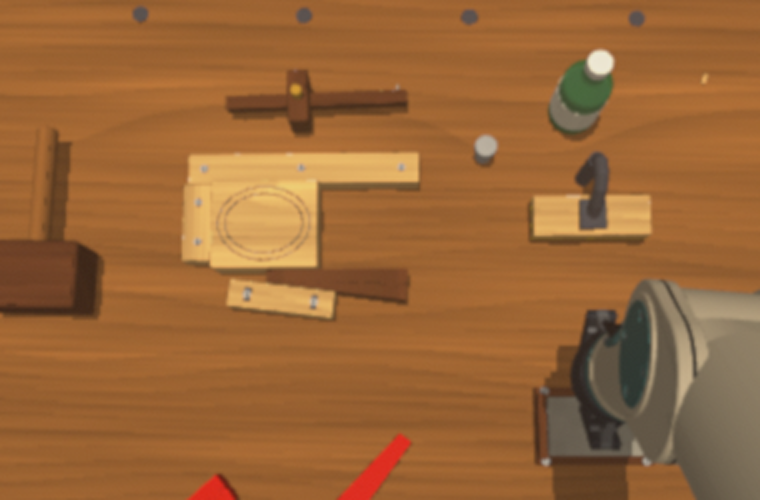

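The blank sits flush in the corner, top-left at (212,183) in this crop. The wedge is between blank and cleat (270–408, 280), bystanders are unmoved and the arm is clear at the lower right. Handing in.

```bash
python3 -c "
from cell import ctrl
print(ctrl.finish_job())"
```

```text
the job is handed in; nothing more can be done
None
```

The job is handed in at about 42 s: the blank lies home in the corner of the stop and fence, and the wedge stalled hand-tight at about 14 N of push; the arm was clear, and the last picture showed no contact marks or moved bystanders.

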